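# Clear the chips and lift the gear housing cover

### The job

With the scraper block, wipe the four steel chips off the gear housing's cover into the blue tray at its end without touching the chips with the fingers or arm, and without shifting the cover off its seat; then stand or lay the scraper back on the bench. Now take the cover by its yellow lug, lift it straight up until its underside is about 10 cm clear of the housing, and keep it there over the housing, level and steady: finish while still holding it in the air. Leave everything else on the bench where it is.

Things in the scene. Friction and masses are not known exactly. Their poses are not given: they have to be found in the camera images.
- housing: Green gear housing, an open-topped box fixed to the bench: 134 mm (x) by 224 mm (y), walls 10 mm thick, 70 mm tall, gears inside. Its origin is at the centre of its underside on the bench; z up. The chip tray stands at its -y end. The cover lies centred on it with the same yaw.
- tray: Blue open chip tray fixed against the housing's -y end: 170 mm (x) by 120 mm (y), walls 4 mm thick and 35 mm high on three sides (the housing end is the fourth side), floor 4 mm thick. Origin at the centre of its underside, 172 mm from the housing's origin along the housing's -y; same axes as the housing.
- cover: Loose aluminium cover plate closing the housing: 140 mm (x) by 230 mm (y), 8 mm thick, about 0.5 to 0.85 kg, balanced about its centre. Origin at the centre of the plate's underside (70 mm above the bench when seated, so its upper face is at 78 mm); z up. A shallow step under it, 5 mm deep, sits 4 mm loose inside the housing's opening. It overhangs the housing's ends by 3 mm.
- lug (a point): Centre (half-way up) of the yellow lifting lug that stands upright in the middle of the cover's upper face: 50 mm along the cover's x, 14 mm thick along its y, 34 mm tall, its top 112 mm above the bench when seated. Axes as the cover's; this point is 17 mm above the upper face. It is the cover's one grip, pinched across its 14 mm.
- scraper_mid (a point): Centre, half-way up (35 mm above its underside), of the loose orange scraper block, standing on its foot on the bench, 0.15 kg. Foot 110 mm (its x) by 24 mm (its y) by 22 mm tall with a dark steel edge below; above it a grip block 36 mm (x) by 20 mm (y), reaching from 22 to 70 mm above the underside. z up. It is the same after a half turn. It may stand left or right on the bench.
- chip0: Loose dark steel chip, 16 by 10 mm, 6 mm thick (11 mm at its turned-up end), 11 g, lying on the cover's half next to the tray, within 40 mm of its centre line and 62 to 106 mm from its centre towards the tray. Origin at the centre of its underside.
- chip1: Loose dark steel chip, 16 by 10 mm, 6 mm thick (11 mm at its turned-up end), 11 g, lying on the cover's half next to the tray, within 40 mm of its centre line and 62 to 106 mm from its centre towards the tray. Origin at the centre of its underside.
- chip2: Loose dark steel chip, 16 by 10 mm, 6 mm thick (11 mm at its turned-up end), 11 g, lying on the cover's half next to the tray, within 40 mm of its centre line and 62 to 106 mm from its centre towards the tray. Origin at the centre of its underside.
- chip3: Loose dark steel chip, 16 by 10 mm, 6 mm thick (11 mm at its turned-up end), 11 g, lying on the cover's half next to the tray, within 40 mm of its centre line and 62 to 106 mm from its centre towards the tray. Origin at the centre of its underside.
- jar: Bystander, to be left alone: closed jar with a white label and red cap, 68 mm across, 85 mm tall. Origin at the middle of its underside.
- bearing: Bystander, to be left alone: steel bearing ring, 84 mm across, 22 mm tall. Origin at the middle of its underside.
- wrench: Bystander, to be left alone: steel wrench, 180 mm long, lying flat. Origin at about its middle.
- mug: Bystander, to be left alone: blue mug, 80 mm across, 92 mm tall, with a handle. Origin at the middle of its underside.
- gearwheel: Bystander, to be left alone: dark steel gear blank with hub, 72 mm across, 30 mm tall. Origin at the middle of its underside.
- screwdriver: Bystander, to be left alone: screwdriver, 190 mm long, lying flat. Origin at about its middle.
Mind the look-alikes: they are no part of the job. Of the things like the part that bears scraper_mid, leave any that is purple or red; of the rest the larger one is meant.

How it is judged (in metres and radians):
On the way, in this order (a step that is already met when the one before it is completed fails the run):
1. all four chips lie in the tray while the cover still sits on the housing (x of chip0 in the frame of tray between -0.085 and 0.085 m and y of chip0 in the frame of tray between -0.062 and 0.064 m and z of each of chip0, chip1, chip2, chip3 in the frame of tray below 0.035 m and x of chip1 in the frame of tray between -0.085 and 0.085 m and y of chip1 in the frame of tray between -0.062 and 0.064 m and x of chip2 in the frame of tray between -0.085 and 0.085 m and y of chip2 in the frame of tray between -0.062 and 0.064 m and x of chip3 in the frame of tray between -0.085 and 0.085 m and y of chip3 in the frame of tray between -0.062 and 0.064 m and distance of cover from where it was at the start of the episode below 0.015 m), for 0.2 s.
2. the scraper is back on the bench, let go (height (world z) of scraper_mid below 0.05 m and contact force between scraper and tray below 0.05 N and contact force between scraper and housing below 0.05 N and contact force between scraper and the fingers below 0.05 N and contact force between scraper and cover below 0.05 N and distance of cover from where it was at the start of the episode below 0.015 m), for 0.2 s.
3. the cover is held level and steady by the fingers, more than 8 cm above its seat (height (world z) of lug above 0.175 m and horizontal distance between lug and housing below 0.1 m and angle between cover's own z axis and vertical below 0.09 rad and contact force between cover and the fingers above 1 N and contact force between each of cover, scraper and housing below 0.05 N and linear speed of cover below 0.03 m/s and angular speed of cover below 0.2 rad/s and height (world z) of scraper_mid below 0.05 m and contact force between scraper and tray below 0.05 N and contact force between scraper and the fingers below 0.05 N and contact force between scraper and cover below 0.05 N), for 1 s.
At the end, for the whole second after the job is handed in: Only the fingers hold the cover: underside over 80 mm above the rim, within 100 mm of the housing's centre, tilt under 0.09 rad, under 30 mm/s and 0.2 rad/s. All four chips lie in the tray. The scraper rests on the bench, let go, touching neither tray, housing nor cover (all of step 3 and x of chip0 in the frame of tray between -0.085 and 0.085 m and y of chip0 in the frame of tray between -0.062 and 0.064 m and z of each of chip0, chip1, chip2, chip3 in the frame of tray below 0.035 m and x of chip1 in the frame of tray between -0.085 and 0.085 m and y of chip1 in the frame of tray between -0.062 and 0.064 m and x of chip2 in the frame of tray between -0.085 and 0.085 m and y of chip2 in the frame of tray between -0.062 and 0.064 m and x of chip3 in the frame of tray between -0.085 and 0.085 m and y of chip3 in the frame of tray between -0.062 and 0.064 m); the arm keeps its last pose, push and grip.
It fails at once if the fingers or the arm touch a chip (contact force between any of the fingers, the arm and chip0 above 0.3 N or contact force between any of the fingers, the arm and chip1 above 0.3 N or contact force between any of the fingers, the arm and chip2 above 0.3 N or contact force between any of the fingers, the arm and chip3 above 0.3 N).
It fails at once if the cover is tipped by more than 0.25 rad (angle between cover's own z axis and vertical above 0.25 rad).
It fails at once if a bystander is moved by more than 30 mm (distance of any of jar, bearing, wrench, mug, gearwheel, screwdriver from where it was at the start of the episode above 0.03 m).
It also fails if it takes over 67 s, if anything falls off the work surface, if the arm or the gripper's body presses on something with over 40 N, if the wrist force passes 120 N, or if a joint passes its speed limit or range.

### The arm

A 6-joint arm with a two-finger parallel gripper is mounted at the origin on the work surface. World frame = base frame: x ahead of the robot, y to its left, z up, the work surface at z = 0. Lengths are in mm, angles in rad, forces in N, time in s.
With the tool pointing down it reaches from about 350 to 775 mm from the base axis. Payload 7.3 kg.
Tool frame: the origin (TCP) lies on the mounting face of the last link; the fingertips stand 178 mm ahead of it and the grasp point (between the pads) lies 159 mm ahead of it (bot.grip_point_offset is the distance from the TCP to the grasp point, in mm); x points along the fingers, y is the direction in which the jaws open and shut, and the axes are right-handed (so a half turn about x gives the same grasp; the last joint's range is limited). The gripper opens to 92 mm and grips with 3 to 60 N. Pads are 19 mm wide; open, the fingers measure 130 mm over their backs; the gripper's body (75 mm by 190 mm) begins 47 mm behind the grasp point.
Start: joints at [1.088, 0.342, 1.524, -0, 1.275, -0.146], TCP at [173.474, 495.514, 404.741] pointing down, gripper open.
Joint ranges: [-2.53, 2.53], [-0.77, 2.02], [0.04, 2.7], [-1, 4.14], [0.28, 2.66], [-3.11, 3.11]. Speed limits (rad/s): [2.57, 2.57, 3.14, 3.14, 3.14, 3.14].

### API

Orientations are given as [roll, pitch, yaw] about the fixed x, y, z axes, in that order (R = Rz(yaw) Ry(pitch) Rx(roll)).
In Python, from plant import bot gives the robot as it stands.
- The arm moves only by the tool arm_command, never from a script. Its argument "moves" is a list of rows, each a list of 5 numbers: the shift along the tool's x, y, z in cm, then the turn about the tool's x in degrees, then the opening, from 0 (shut) to 1 (fully open). A call has 1 to 10 rows; each row is the pose to reach, as a shift and turn from the pose measured when the call began, along the tool's axes at that moment; what a row does not reach only later rows make up. A row lasts 1/10 s, in which the tool goes at most 50 mm and 8.59 degrees, less where a joint would pass 70% of its speed; a pose out of reach is approached as far as the arm can. A call with a gripper value outside its range is refused whole. The fingers move at their own pace and stop on an object; the grip force is fixed at half the most. Time passes only in rows, so rows that repeat a pose let the fingers close. It gives the time, the measured TCP pose, the force and the opening at its end, in the units of the state.
- bot.get_obs(): the state, without advancing time (a new reading comes with each control period).
- bot.capture(name): name is "side" or "top"; returns a dict with "frame" (480x640x3 uint8, blue, green, red), "K" (3x3 intrinsics, pixels), "k1" (the pictures are not rectified: a ray, as slopes to the right and down, at radius r is drawn at 1 + k1 r^2 times it, then the intrinsics apply), "origin" and "orientation" of the camera in the world. Camera axes: x right, y down, z forward; pixel columns grow to the right and rows downward; lengths in mm; the calibration is good to about 2 mm. A picture is of the moment at which its call begins. There is no depth.
- bot.close_job(): hands the job in, once; it reports no verdict.
The state is a dict: "time": time; "joint_positions": joint angles; "dq": joint speeds; "tau": joint torques, N m; "tool_pos": TCP position; "tcp_rot": TCP orientation; "contact_force": force on the tool from outside, world axes, zero at the start; "moment": the same for the moment, N m; "grip_width": finger opening in mm.
Only numpy, scipy, OpenCV 4.12 (cv2) and the standard library are available. Lean on these libraries where they do the work, as an engineer would, in place of code of your own. Each camera call takes 0.05 s, during which the arm holds its last target.

## Working session

There is one attempt and no reset: what is moved stays moved. The work goes in short steps, Python scripts to look and compute and a tool call to move; the robot and the scene stay as the last step left them, time stands still between calls to the robot, and variables do not carry over. Pictures are saved under pics/ and viewed, and the job is handed in when it is done.

Besides the shell and the picture viewer there is one more tool, called after "Emit:" as name(argument=value, ...) on one line, values as JSON. arm_command: Moves the arm, as the interface text tells. Its arguments: {"type":"object","properties":{"moves":{"type":"array"}},"required":["moves"]}

```bash
mkdir -p pics; ls
python3 - <<'E'
from plant import bot
import cv2,pickle
print(bot.get_obs(), bot.grip_point_offset)
d={}
for n in("side","top"):
    c=bot.capture(n); d[n]=c; cv2.imwrite(f"pics/{n}0.png",c["frame"])
    print(n,c["K"],c["k1"],c["origin"],c["orientation"])
pickle.dump(d,open("c0.pkl","wb"))
E
```

```text
pics
{'time': 0.0, 'joint_positions': array([ 1.08798687e+00,  3.42717333e-01,  1.52503473e+00,  1.65095872e-05,
        1.27539717e+00, -1.46003651e-01]), 'dq': array([ 1.43887812e-03, -5.81299068e-05,  6.15610680e-04, -6.73805108e-04,
       -1.09582512e-04,  1.47708295e-04]), 'tau': array([-3.40790311e-04, -4.31248677e+01, -2.44213682e+01,  7.17396406e-02,
        5.61807049e-02, -1.29413747e-04]), 'tool_pos': array([173.41141393, 495.38417466, 404.04136534]), 'tcp_rot': array([-1.72694169,  1.56923966, -2.06375231]), 'contact_force': array([-0.02196376, -0.36671098,  0.47524822]), 'moment': array([-0.01529316,  0.02955971,  0.02627588]), 'grip_width': 91.92561162160922} 159.20000000000002
side [[466.95824792   0.         317.99650377]
 [  0.         466.95824792 239.52617328]
 [  0.           0.           1.        ]] 0.006169739753152715 [ 359.80773008 -987.84772403 1162.20242372] [-2.39695387 -0.01877835 -0.1592545 ]
top [[442.61905348   0.         317.29498523]
 [  0.         442.61905348 239.48946874]
 [  0.           0.           1.        ]] -0.06261859791327838 [ 416.380178     -4.57821987 1141.03928842] [-3.03335434e+00  2.23635650e-03 -1.56169602e+00]
```

View pics/top0.png

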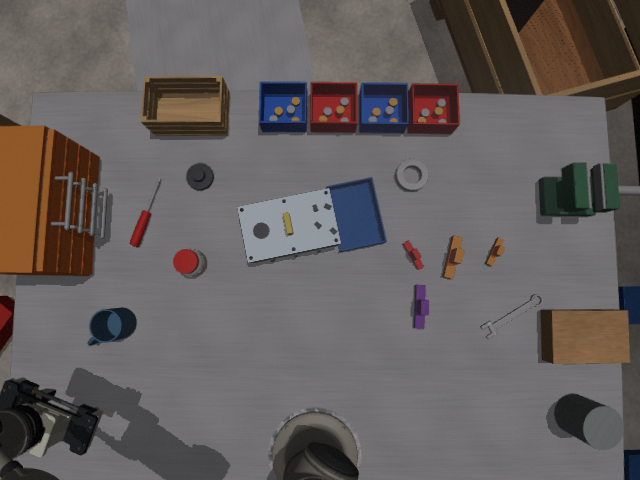

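View pics/side0.png

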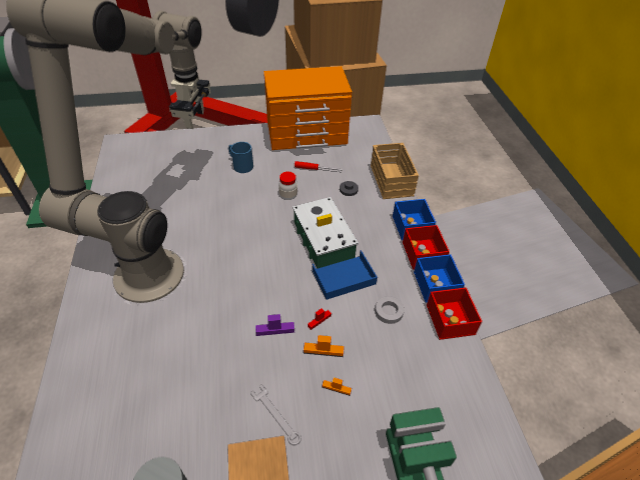

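The top view shows the cover around (290,226) with chips near (325,217), and the tray at (358,214). The larger orange scraper is at (454,257), with a small orange one at (496,251). The side view agrees, with the scraper at (323,346). Next I'll measure them.

```bash
cat > h.py <<'E'
import numpy as np,cv2
from scipy.spatial.transform import Rotation as R
def ray(c,uv):
    K=c["K"];d=np.array([K[0,0],K[1,1]]);
    p=cv2.undistortPoints(np.float64([[uv]]),K,np.float64([c["k1"],0,0,0,0])).ravel()
    return R.from_euler('xyz',c["orientation"]).as_matrix()@np.array([p[0],p[1],1])
def onz(c,uv,z):
    d=ray(c,uv);o=np.array(c["origin"]);return o+d*(z-o[2])/d[2]
def tri(c1,u1,c2,u2):
    d1,d2=ray(c1,u1),ray(c2,u2);o1,o2=map(np.array,(c1["origin"],c2["origin"]))
    A=np.c_[d1,-d2];s=np.linalg.lstsq(A,o2-o1,rcond=None)[0]
    return (o1+d1*s[0]+o2+d2*s[1])/2, np.linalg.norm(o1+d1*s[0]-o2-d2*s[1])
def mask(c,lo,hi):return cv2.inRange(cv2.cvtColor(c["frame"],cv2.COLOR_BGR2HSV),lo,hi)
def blobs(m,amin=15):
    n,l,s,ce=cv2.connectedComponentsWithStats(m)
    return [(s[i,4],ce[i],(l==i)) for i in range(1,n) if s[i,4]>=amin]
E
python3 - <<'E'
import pickle,numpy as np,cv2
from h import *
d=pickle.load(open("c0.pkl","rb"))
for n in d:
    c=d[n]
    for nm,lo,hi in (("orange",(8,150,80),(18,255,255)),("yellow",(22,120,80),(35,255,255))):
        for a,ce,l in blobs(mask(c,lo,hi)):
            if a>2000: continue
            ys,xs=np.nonzero(l);r=cv2.minAreaRect(np.float32(np.c_[xs,ys]))
            print(n,nm,a,ce.round(1),r, onz(c,ce,30).round(0))
c=d["top"]
for k,x0,x1,y0,y1 in(("cover",230,400,170,275),("scr",400,520,225,340)):
    cv2.imwrite(f"pics/z_{k}.png",cv2.resize(c["frame"][y0:y1,x0:x1],None,fx=4.7,fy=4.7,interpolation=cv2.INTER_CUBIC))
c=d["side"]
cv2.imwrite("pics/z_side.png",cv2.resize(c["frame"][190:410,280:400],None,fx=2.7*2/2,fy=2.7,interpolation=cv2.INTER_CUBIC))
E
```

```text
side orange 18 [413.9 242.8] ((414.5, 243.0), (5.0, 6.0), 0.0) [857. -20.  30.]
side orange 25 [440.4 307.4] ((440.5, 308.0), (8.0, 5.0), 90.0) [ 858. -278.   30.]
side orange 36 [454.  319.6] ((454.0, 319.5), (7.0, 8.0), 90.0) [ 883. -324.   30.]
side orange 504 [323.5 346.8] ((323.7705078125, 344.5245666503906), (39.29251480102539, 18.46929359436035), 5.19442892074585) [ 498. -355.   30.]
side orange 261 [336.4 385.9] ((336.9403991699219, 384.5321350097656), (28.734792709350586, 12.547525405883789), 16.699243545532227) [ 512. -471.   30.]
side orange 1236 [619.  466.1] ((609.0, 459.5), (39.0, 60.0), 90.0) [1119. -758.   30.]
side yellow 131 [324.2 219.4] ((324.3529357910156, 219.4117889404297), (9.216353416442871, 15.037208557128906), 75.96376037597656) [582. 129.  30.]
top orange 1012 [ 44.4 200.6] ((44.49687194824219, 200.12765502929688), (7.530810832977295, 142.50611877441406), 4.87389612197876) [633. 715.  30.]
top orange 69 [ 64.9 156.7] ((64.95309448242188, 156.03939819335938), (1.8192217350006104, 38.117027282714844), 4.969740390777588) [751. 669.  30.]
top orange 57 [ 77.3 
[... 1179 characters left out ...]
.7059631347656, 249.17649841308594), (13.096923828125, 25.223705291748047), 14.03624439239502) [ 516. -355.   30.]
top orange 90 [499.1 246. ] ((498.3699951171875, 246.08998107910156), (16.12203598022461, 8.9095458984375), 81.8698959350586) [ 524. -464.   30.]
top orange 67 [491.  258.8] ((492.2000427246094, 257.1000061035156), (5.81377649307251, 15.205260276794434), 26.56505012512207) [ 492. -442.   30.]
top orange 125 [449.2 269.9] ((449.7353515625, 268.558837890625), (8.48874568939209, 17.70509910583496), 14.03624439239502) [ 463. -334.   30.]
top yellow 105 [287.5 222.6] ((287.4230651855469, 222.61538696289062), (19.807729721069336, 5.295135498046875), 78.69007110595703) [579.  75.  30.]
```

View pics/z_cover.png

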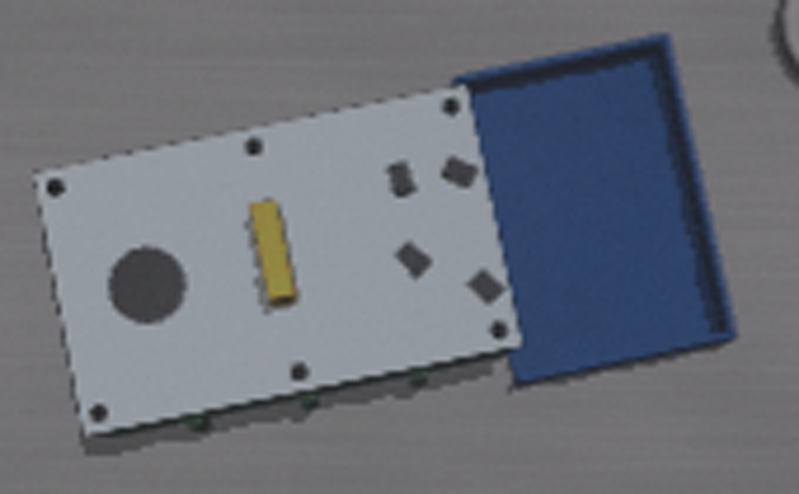

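View pics/z_scr.png

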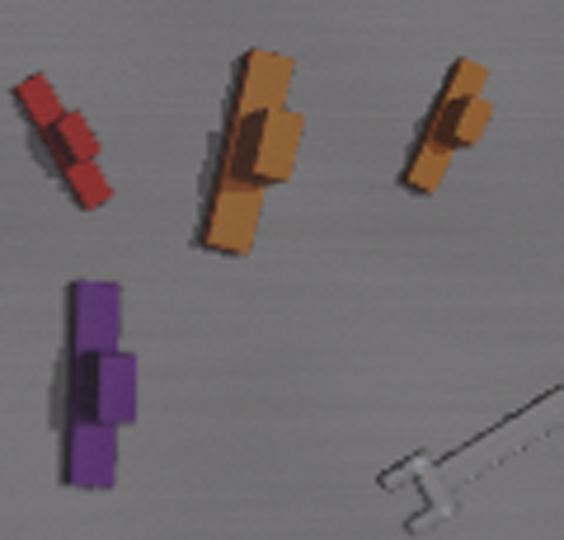

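Run:
```python
import pickle,numpy as np,cv2
from h import *
d=pickle.load(open("c0.pkl","rb"));c=d["top"];s=d["side"]
# cover
f=c["frame"];m=cv2.inRange(cv2.cvtColor(f,cv2.COLOR_BGR2HSV),(0,0,150),(180,60,255));m[:170]=0;m[275:]=0;m[:,:230]=0;m[:,400:]=0
b=max(blobs(m),key=lambda b:b[0]);ys,xs=np.nonzero(b[2]);
P=np.array([onz(c,(x,y),78)[:2] for x,y in zip(xs,ys)],np.float32)
r=cv2.minAreaRect(P);print("cover",r)
hull=cv2.convexHull(P)
def zc(pts,x0,y0,z):
    return np.array([onz(c,((p[0]+.5)/4.7-.5+x0,(p[1]+.5)/4.7-.5+y0),z)[:2] for p in pts])
Q=zc([(35,172),(465,87),(520,347),(88,437)],230,170,78);print("corners",Q.round(1),Q.mean(0),"yaw",np.degrees(np.arctan2(*(Q[0]+Q[3]-Q[1]-Q[2])[::-1]))-90)
H=zc([(55,187),(451,106),(499,330),(99,413)],230,170,78);print("holes",H.mean(0),"yaw",np.degrees(np.arctan2(*(H[0]+H[3]-H[1]-H[2])[::-1]))-90)
L=zc([(250,203),(274,199),(297,298),(272,306)],230,170,112);print("lug",L.mean(0),L.round(0))
ch=zc([(401,180),(459,172),(413,260),(486,286)],230,170,82);print("chips",ch.round(0))
yaw=np.radians(np.degrees(np.arctan2(*(Q[0]+Q[3]-Q[1]-Q[2])[::-1]))-90)
Rm=np.array([[np.cos(yaw),np.sin(yaw)],[-np.sin(yaw),np.cos(yaw)]])
print("chips local",((ch-Q.mean(0))@Rm.T).round(0)," lug local",(L.mean(0)-Q.mean(0))@Rm.T)
T=zc([(668,37),(736,337)],230,170,35);print("tray far corners local",((T-Q.mean(0))@Rm.T).round(0))
G=zc([(270,109),(303,117),(290,183),(257,177)],400,225,70);print("grip top",G.round(0),G.mean(0))
F=zc([(250,50),(295,60),(250,253),(205,243)],400,225,22);print("foot",F.round(0),F.mean(0),"dir",np.degrees(np.arctan2(*(F[0]+F[1]-F[2]-F[3])[::-1])),np.linalg.norm(F[0]-F[3]),np.linalg.norm(F[0]-F[1]))
# bystanders
for n,u,z in(("jar",(186,262),85),("bearing",(412,175),22),("gearw",(200,176),30),("red",(414,255),10),("purple",(421,306),22),("orsmall",(496,251),20),("wrench",(511,315),5)):print(n,onz(c,u,z).round(0))
```

```text
cover ((567.6452026367188, 69.37390899658203), (138.5067596435547, 228.60009765625), 12.253493309020996)
corners [[611.9 195.6]
 [658.6 -27.5]
 [522.8 -56.6]
 [474.5 164.3]] [566.95421152  68.94297301] yaw 12.077451251911057
holes [567.72108724  69.45089402] yaw 12.24893610935139
lug [566.31950971  68.52992783] [[591.  81.]
 [593.  69.]
 [543.  56.]
 [539.  69.]]
chips [[608.   5.]
 [613. -25.]
 [567.  -1.]
 [554. -39.]]
chips local [[  27.  -71.]
 [  25. -101.]
 [ -15.  -69.]
 [ -36. -103.]]  lug local [-0.70707609 -0.27110166]
tray far corners local [[  84. -230.]
 [ -84. -231.]]
grip top [[ 515. -343.]
 [ 511. -360.]
 [ 477. -352.]
 [ 480. -335.]] [ 495.8807994  -347.49731841]
foot [[ 552. -348.]
 [ 547. -372.]
 [ 442. -345.]
 [ 447. -321.]] [ 496.84149919 -346.46106494] dir -14.43874208141327 108.35956013196086 25.220439347690338
jar [474. 314.  85.]
bearing [ 708. -245.   22.]
gearw [699. 303.  30.]
red [ 501. -250.   10.]
purple [ 372. -263.   22.]
orsmall [ 513. -460.   20.]
wrench [ 349. -500.    5.]
```

Run:
```python
import cv2,pickle
d=pickle.load(open("c0.pkl","rb"));c=d["side"]
a=cv2.resize(c["frame"][190:300,285:385],None,fx=5,fy=5,interpolation=cv2.INTER_CUBIC)
cv2.imwrite("pics/zs1.png",a)
cv2.imwrite("pics/zs2.png",cv2.resize(c["frame"][300:400,250:400],None,fx=5,fy=5,interpolation=cv2.INTER_CUBIC))
```

```text
(no output)
```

View pics/zs1.png

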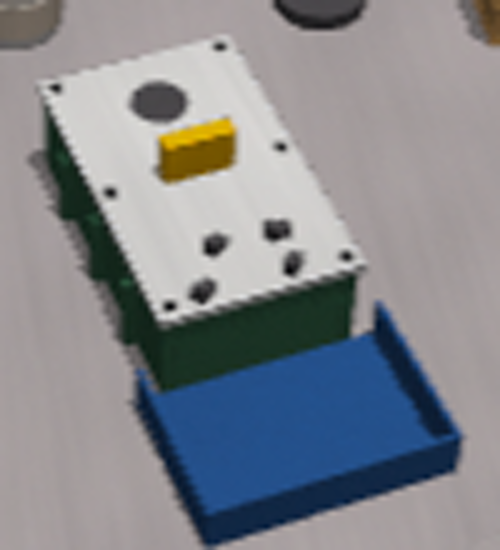

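View pics/zs2.png

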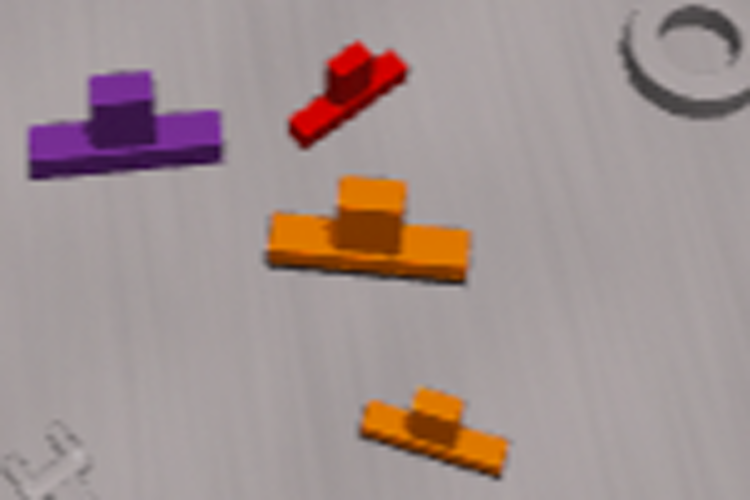

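Cover centre is about (567.3, 69) with yaw 12.2°. The scraper is at (496.5, -347) with its x axis at -14.4°. Next I'll work out the tool-frame moves.

```bash
cat >> h.py <<'E'
def plan(bot,grip,yawy):
    """grip: world mm grasp point; yawy: wanted direction of tool y (deg, mod 180)"""
    o=bot.get_obs();M=R.from_euler('xyz',o["tcp_rot"]).as_matrix()
    t=np.array(grip)+[0,0,159.2]
    s=M.T@(t-o["tool_pos"])/10
    cur=np.degrees(np.arctan2(M[1,1],M[0,1]))
    a=-((yawy-cur+90)%180-90)
    print("t",round(o["time"],2),"tcp",o["tool_pos"].round(1),"axes",M.round(3).tolist(),"q",o["joint_positions"].round(2),"F",o["contact_force"].round(1),"w",round(o["grip_width"],1))
    print("shift cm",s.round(2),"turn",round(a,1))
E
python3 - <<'E'
from plant import bot
from h import *
plan(bot,(450,100,300),75.6)
plan(bot,(496.5,-347,140),75.6)
E
```

```text
t 0.1 tcp [173.4 495.4 404.1] axes [[-0.001, 0.33, 0.944], [-0.001, 0.944, -0.33], [-1.0, -0.001, -0.0]] q [ 1.09  0.34  1.52 -0.    1.28 -0.15] F [-0.4  0.1  0.2] w 91.8
shift cm [ -5.48 -28.19  39.17] turn -4.9
t 0.1 tcp [173.4 495.4 404.1] axes [[-0.001, 0.33, 0.944], [-0.001, 0.944, -0.33], [-1.0, -0.001, -0.0]] q [ 1.09  0.34  1.52 -0.    1.28 -0.15] F [-0.4  0.1  0.2] w 91.8
shift cm [ 10.57 -68.82  58.34] turn -4.9
```

Emit:
arm_command(moves=[[0, -28, 39, -5, 0.6], [0, -28, 39, -5, 0.6], [0, -28, 39, -5, 0.6], [0, -28, 39, -5, 0.6], [0, -28, 39, -5, 0.6], [0, -28, 39, -5, 0.6], [0, -28, 39, -5, 0.6], [0, -28, 39, -5, 0.6], [0, -28, 39, -5, 0.6], [0, -28, 39, -5, 0.6]])

```text
time: 1.1
tool_pos: [450.4, 99.4, 404.2]
tcp_rot: [-1.602, 1.569, -1.854]
contact_force: [0.2, -0.3, -0.4]
grip_width: 55.2
```

Run:
```python
from plant import bot
from h import *
plan(bot,(496.5,-347,140),75.6)
```

```text
t 1.1 tcp [450.4  99.4 404.2] axes [[-0.001, 0.249, 0.968], [-0.002, 0.968, -0.249], [-1.0, -0.002, -0.0]] q [ 0.05  0.23  1.69 -0.    1.23 -1.27] F [ 0.2 -0.3 -0.4] w 55.2
shift cm [ 10.58 -42.06  15.59] turn -0.0
```

Emit:
arm_command(moves=[[0, -42, 15.6, 0, 0.6], [0, -42, 15.6, 0, 0.6], [0, -42, 15.6, 0, 0.6], [0, -42, 15.6, 0, 0.6], [5, -42, 15.6, 0, 0.6], [5, -42, 15.6, 0, 0.6], [10.6, -42, 15.6, 0, 0.6], [10.6, -42, 15.6, 0, 0.6], [10.6, -42, 15.6, 0, 0.6], [10.6, -42, 15.6, 0, 0.6]])

```text
time: 2.1
tool_pos: [495.9, -349.4, 295.9]
tcp_rot: [-2.846, 1.568, -3.1]
contact_force: [-0.1, 0.6, 1.2]
grip_width: 55.0
```

Run:
```python
from plant import bot
from h import *
import cv2
plan(bot,(496.5,-347,54),75.6)
c=bot.capture("top");cv2.imwrite("pics/t1.png",cv2.resize(c["frame"][180:340,380:540],None,fx=3.7,fy=3.7))
c=bot.capture("side");cv2.imwrite("pics/s1.png",cv2.resize(c["frame"][240:400,240:400],None,fx=3.7,fy=3.7))
```

```text
t 2.1 tcp [ 495.9 -349.4  295.9] axes [[-0.003, 0.251, 0.968], [-0.0, 0.968, -0.251], [-1.0, -0.001, -0.003]] q [-0.74  0.59  1.43 -0.    1.12 -2.06] F [-0.1  0.6  1.2] w 55.0
shift cm [8.27 0.25 0.02] turn -0.2
```

View pics/s1.png

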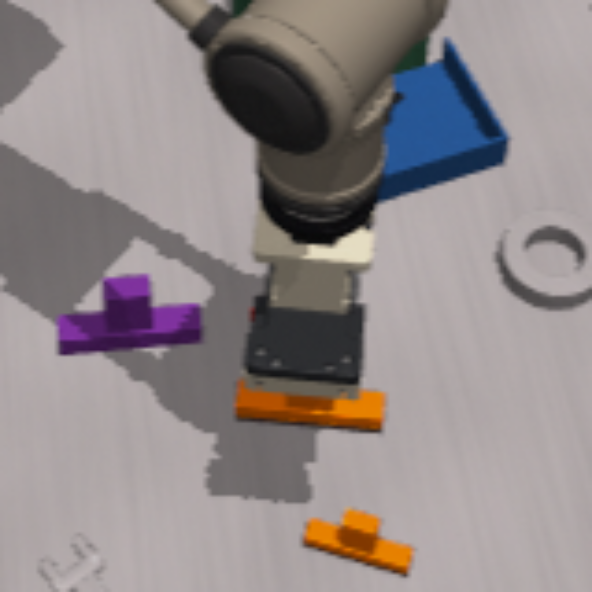

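The gripper is above the scraper grip and centred on it. I'll descend and close.

Emit:
arm_command(moves=[[4, 0.25, 0, 0, 0.6], [7.3, 0.25, 0, 0, 0.6], [8.2, 0.25, 0, 0, 0.6], [8.2, 0.25, 0, 0, 0.6], [8.2, 0.25, 0, 0, 0], [8.2, 0.25, 0, 0, 0], [8.2, 0.25, 0, 0, 0], [8.2, 0.25, 0, 0, 0], [8.2, 0.25, 0, 0, 0], [8.2, 0.25, 0, 0, 0]])

```text
time: 3.2
tool_pos: [496.2, -346.7, 214.2]
tcp_rot: [-2.964, 1.567, 3.064]
contact_force: [0.3, 0.0, 3.1]
grip_width: 20.1
```

Run:
```python
from plant import bot
from h import *
plan(bot,(496.5,-347,54),75.6)
```

```text
t 3.2 tcp [ 496.2 -346.7  214.2] axes [[-0.004, 0.253, 0.968], [0.0, 0.968, -0.253], [-1.0, -0.001, -0.003]] q [-0.74  0.69  1.51 -0.    0.95 -2.05] F [0.3 0.  3.1] w 20.1
shift cm [ 0.1  -0.02  0.04] turn -0.2
```

Emit:
arm_command(moves=[[-3, 0, 0, 0, 0], [-7, 0, 0, 0, 0], [-12, 0, 0, 0, 0], [-16, 0, 0, 0, 0], [-16, 9, 0, -6, 0], [-16, 13, 0, -12, 0], [-16, 18, 0, -18, 0], [-16, 22, 0, -24, 0], [-16, 22, 0, -27, 0], [-16, 22, 0, -27, 0]])

```text
time: 4.2
tool_pos: [552.7, -130.8, 373.9]
tcp_rot: [2.63, 1.567, 2.851]
contact_force: [-0.6, -0.9, -1.4]
grip_width: 20.0
```

Run:
```python
from plant import bot
from h import *
plan(bot,(576.2,28,78+54+30),102.2)
```

```text
t 4.2 tcp [ 552.7 -130.8  373.9] axes [[-0.004, -0.219, 0.976], [0.001, 0.976, 0.219], [-1.0, 0.002, -0.004]] q [-0.37  0.45  1.45 -0.    1.25 -2.16] F [-0.6 -0.9 -1.4] w 20.0
shift cm [ 5.28 14.97  5.79] turn 0.5
```

Emit:
arm_command(moves=[[0, 5, 2, 0.4, 0], [0, 10, 4, 0.4, 0], [0, 14, 5.8, 0.4, 0], [0, 15, 5.8, 0.4, 0], [0, 15, 5.8, 0.4, 0], [3, 15, 5.8, 0.4, 0], [5, 15, 5.8, 0.4, 0], [5.3, 15, 5.8, 0.4, 0], [5.3, 15, 5.8, 0.4, 0], [5.3, 15, 5.8, 0.4, 0]])

```text
time: 5.2
tool_pos: [576.6, 27.2, 322.1]
tcp_rot: [2.563, 1.568, 2.776]
contact_force: [-0.1, -0.4, -1.4]
grip_width: 19.9
```

Run:
```python
from plant import bot
from h import *
import cv2
plan(bot,(576.2,28,78+54+3),102.2)
c=bot.capture("top");cv2.imwrite("pics/t2.png",cv2.resize(c["frame"][150:290,220:400],None,fx=4.2,fy=4.2))
c=bot.capture("side");cv2.imwrite("pics/s2.png",cv2.resize(c["frame"][170:310,270:410],None,fx=4.2,fy=4.2))
```

```text
t 5.2 tcp [576.6  27.2 322.1] axes [[-0.002, -0.211, 0.977], [0.001, 0.977, 0.211], [-1.0, 0.001, -0.002]] q [-0.09  0.51  1.49  0.    1.14 -1.87] F [-0.1 -0.4 -1.4] w 19.9
shift cm [ 2.79  0.08 -0.02] turn -0.0
```

View pics/s2.png

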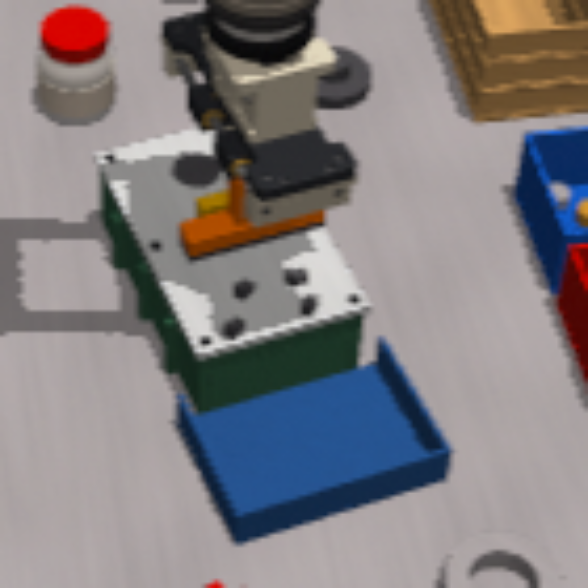

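View pics/t2.png

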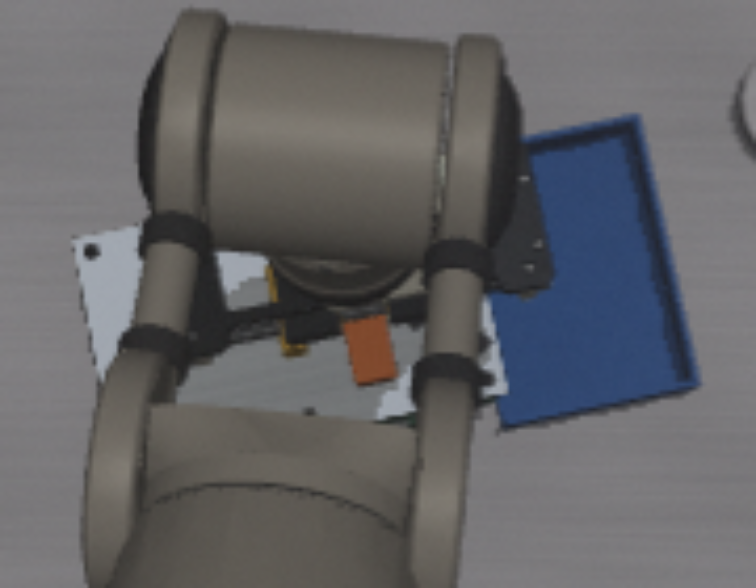

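Emit:
arm_command(moves=[[1, 0, 0, 0, 0], [2, 0, 0, 0, 0], [2.5, 0, 0, 0, 0], [2.8, 0, 0, 0, 0], [2.8, 0, 0, 0, 0]])

```text
time: 5.8
tool_pos: [576.4, 27.8, 293.5]
tcp_rot: [2.612, 1.568, 2.826]
contact_force: [-0.0, -0.5, -0.8]
grip_width: 19.9
```

Run:
```python
from plant import bot
from h import *
import cv2
plan(bot,(576.2,28,78+54+3),102.2)
c=bot.capture("side");cv2.imwrite("pics/s3.png",cv2.resize(c["frame"][190:290,290:390],None,fx=5.9,fy=5.9,interpolation=cv2.INTER_CUBIC))
```

```text
t 5.8 tcp [576.4  27.8 293.5] axes [[-0.003, -0.212, 0.977], [0.001, 0.977, 0.212], [-1.0, 0.002, -0.003]] q [-0.08  0.54  1.53  0.    1.07 -1.87] F [-0.  -0.5 -0.8] w 19.9
shift cm [-0.07  0.02 -0.01] turn 0.0
```

View pics/s3.png

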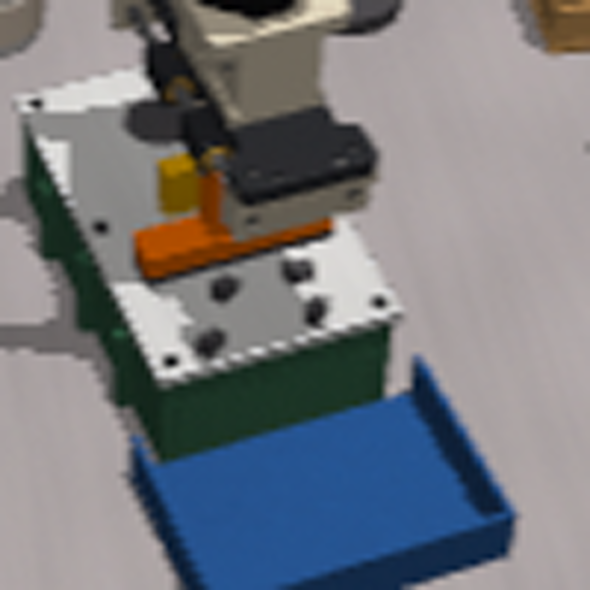

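The scraper is about 1 mm above the cover, behind all four chips and spanning them. I'll wipe slowly along tool -y.

Emit:
arm_command(moves=[[0, -0.5, 0, 0, 0], [0, -1, 0, 0, 0], [0, -1.5, 0, 0, 0], [0, -2, 0, 0, 0], [0, -2.5, 0, 0, 0], [0, -3, 0, 0, 0], [0, -3.5, 0, 0, 0], [0, -4, 0, 0, 0], [0, -4.5, 0, 0, 0], [0, -5, 0, 0, 0]])

```text
time: 6.85
tool_pos: [587.2, -21.4, 293.8]
tcp_rot: [2.54, 1.568, 2.754]
contact_force: [-0.6, -0.3, 0.1]
grip_width: 19.7
```

Run:
```python
from plant import bot
from h import *
import cv2
plan(bot,(576.2,28,78+54+3),102.2)
c=bot.capture("side");cv2.imwrite("pics/s4.png",cv2.resize(c["frame"][190:290,290:390],None,fx=5.9,fy=5.9,interpolation=cv2.INTER_CUBIC))
```

```text
t 6.85 tcp [587.2 -21.4 293.8] axes [[-0.002, -0.212, 0.977], [0.001, 0.977, 0.212], [-1.0, 0.001, -0.002]] q [-0.17  0.56  1.5   0.    1.09 -1.95] F [-0.6 -0.3  0.1] w 19.7
shift cm [-0.03  5.06 -0.03] turn 0.0
```

View pics/s4.png

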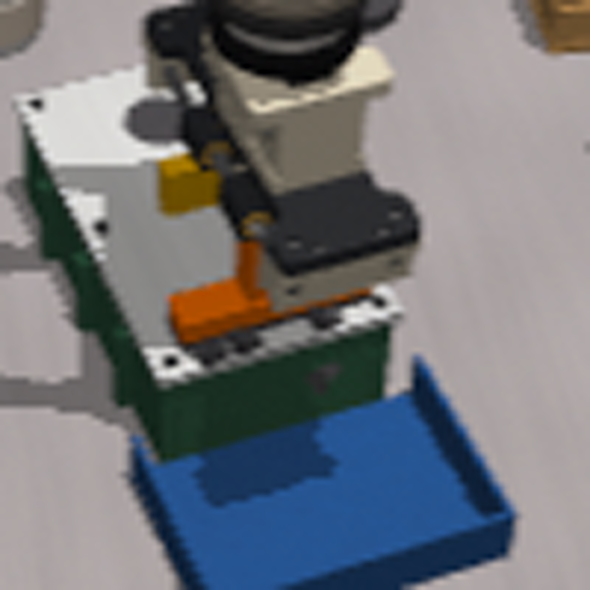

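Chips are gathered along the blade and one is already falling off the end. I'll keep going slowly.

Emit:
arm_command(moves=[[0, -0.4, 0, 0, 0], [0, -0.8, 0, 0, 0], [0, -1.2, 0, 0, 0], [0, -1.6, 0, 0, 0], [0, -2, 0, 0, 0], [0, -2.4, 0, 0, 0], [0, -2.8, 0, 0, 0], [0, -3.2, 0, 0, 0], [0, -3.5, 0, 0, 0], [0, -3.5, 0, 0, 0]])

```text
time: 7.9
tool_pos: [594.8, -56.8, 293.8]
tcp_rot: [2.763, 1.569, 2.975]
contact_force: [0.7, 0.6, -1.4]
grip_width: 19.5
```

Run:
```python
from plant import bot
from h import *
import cv2
plan(bot,(576.2,28,78+54+3),102.2)
c=bot.capture("side");cv2.imwrite("pics/s5.png",cv2.resize(c["frame"][190:310,280:400],None,fx=4.9,fy=4.9,interpolation=cv2.INTER_CUBIC))
c=bot.capture("top");cv2.imwrite("pics/t5.png",cv2.resize(c["frame"][150:290,220:400],None,fx=4.2,fy=4.2))
```

```text
t 7.9 tcp [594.8 -56.8 293.8] axes [[-0.002, -0.211, 0.977], [0.0, 0.977, 0.211], [-1.0, 0.001, -0.002]] q [-0.22  0.58  1.47 -0.    1.1  -2.01] F [ 0.7  0.6 -1.4] w 19.5
shift cm [-0.03  8.68 -0.03] turn -0.0
```

View pics/s5.png

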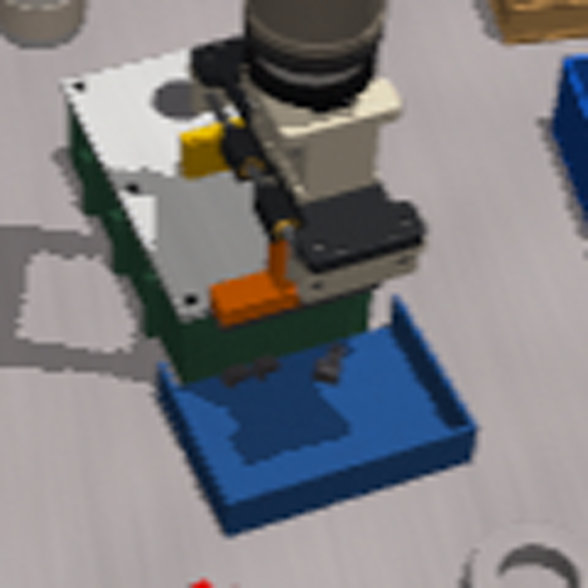

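View pics/t5.png

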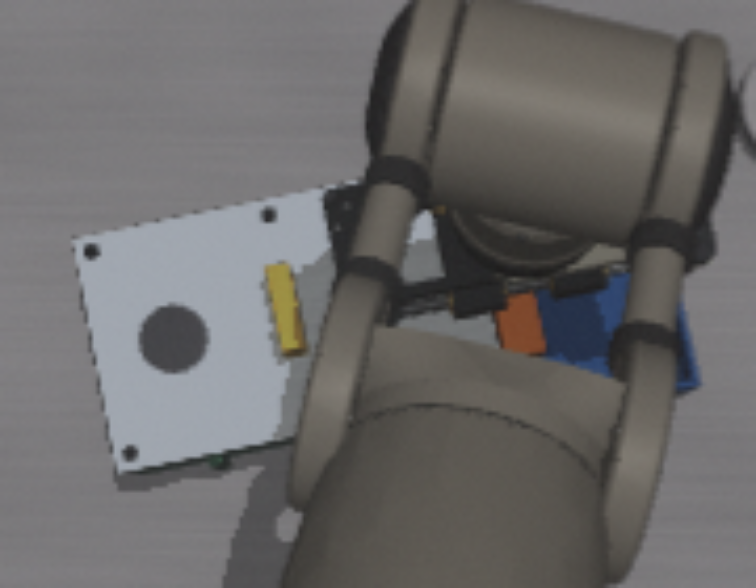

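The chips appear to be in the tray, in two clumps. I'll raise the scraper and carry it back.

Emit:
arm_command(moves=[[-3, 0, 0, 0, 0], [-5, -2, 0, 0, 0], [-5, -6, -1.5, 5, 0], [-5, -10, -3.5, 10, 0], [-5, -14, -6, 15, 0], [-5, -18, -8, 20, 0], [-5, -22, -11, 25, 0], [-5, -26, -15.7, 26.5, 0], [-5, -26, -15.7, 26.5, 0], [-5, -26, -15.7, 26.5, 0]])

```text
time: 9.0
tool_pos: [495.2, -345.2, 343.8]
tcp_rot: [3.074, 1.568, 2.821]
contact_force: [0.6, -0.7, -2.0]
grip_width: 20.2
```

Run:
```python
from plant import bot
from h import *
import cv2
plan(bot,(496.5,-347,55),75.6)
c=bot.capture("side");cv2.imwrite("pics/s6.png",cv2.resize(c["frame"][190:370,270:450],None,fx=3.3,fy=3.3,interpolation=cv2.INTER_CUBIC))
c=bot.capture("top");cv2.imwrite("pics/t6.png",cv2.resize(c["frame"][150:290,220:400],None,fx=4.2,fy=4.2))
```

```text
t 9.0 tcp [ 495.2 -345.2  343.8] axes [[-0.002, 0.25, 0.968], [0.001, 0.968, -0.25], [-1.0, 0.0, -0.002]] q [-0.74  0.54  1.39 -0.    1.22 -2.05] F [ 0.6 -0.7 -2. ] w 20.2
shift cm [12.96 -0.15  0.2 ] turn -0.1
```

View pics/s6.png

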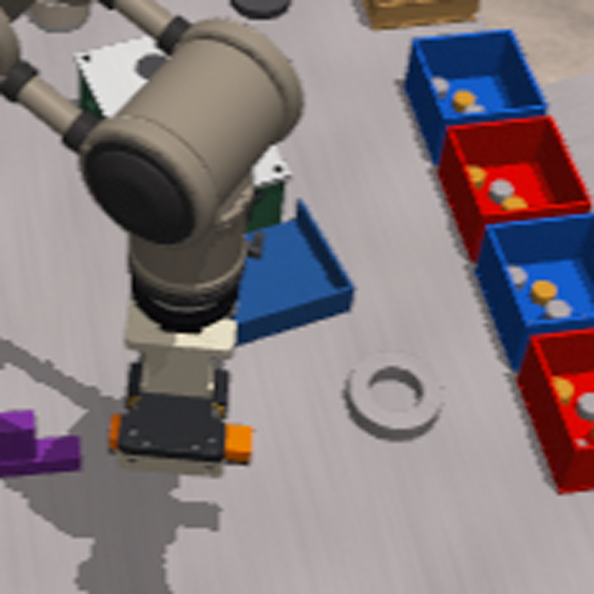

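View pics/t6.png

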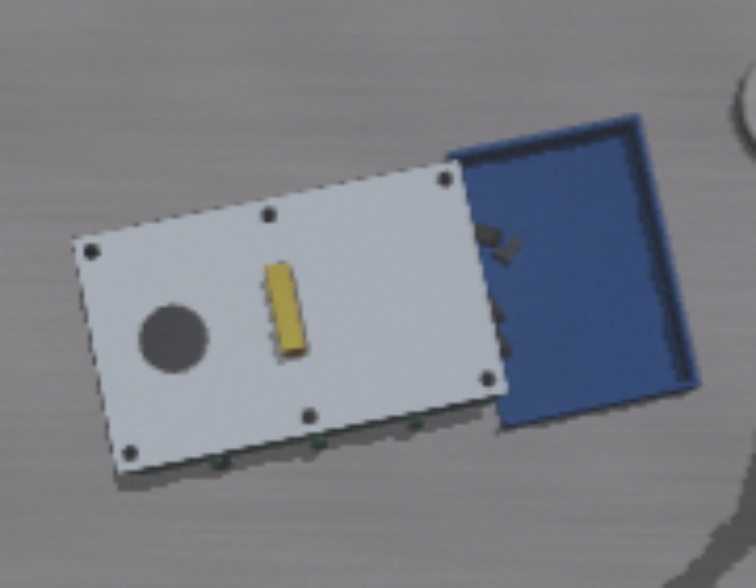

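All four chips are in the tray: in the t6 zoom at (487,235), (507,250), (497,310) and (505,348). The cover is unmoved. I'll set the scraper down.

Emit:
arm_command(moves=[[4, -0.1, 0.2, 0, 0], [8, -0.1, 0.2, 0, 0], [11, -0.1, 0.2, 0, 0], [12, -0.1, 0.2, 0, 0], [12.6, -0.1, 0.2, 0, 0], [12.9, -0.1, 0.2, 0, 0], [13, -0.1, 0.2, 0, 0], [13, -0.1, 0.2, 0, 0]])

```text
time: 9.9
tool_pos: [498.7, -344.3, 215.2]
tcp_rot: [-1.632, 1.571, -1.881]
contact_force: [-1.2, -0.5, -2.2]
grip_width: 19.6
```

Emit:
arm_command(moves=[[0, 0, 0, 0, 0.5], [0, 0, 0, 0, 0.5], [0, 0, 0, 0, 0.5], [0, 0, 0, 0, 0.5], [-4, 0, 0, 0, 0.5], [-8, 0, 0, 0, 0.5], [-13, 0, 0, 0, 0.5], [-17, 0, 0, 0, 0.5]])

```text
time: 10.7
tool_pos: [498.6, -344.2, 388.0]
tcp_rot: [-0.602, 1.569, -0.851]
contact_force: [1.0, -0.6, 0.5]
grip_width: 45.8
```

Run:
```python
from plant import bot
from h import *
import cv2
plan(bot,(567,69,180),102.2)
c=bot.capture("side");cv2.imwrite("pics/s7.png",cv2.resize(c["frame"][190:370,270:450],None,fx=3.3,fy=3.3,interpolation=cv2.INTER_CUBIC))
```

```text
t 10.7 tcp [ 498.6 -344.2  388. ] axes [[0.001, 0.246, 0.969], [-0.002, 0.969, -0.246], [-1.0, -0.001, 0.002]] q [-0.73  0.5   1.32 -0.    1.32 -2.05] F [ 1.  -0.6  0.5] w 45.8
shift cm [ 4.83 41.74 -3.56] turn -26.5
```

View pics/s7.png

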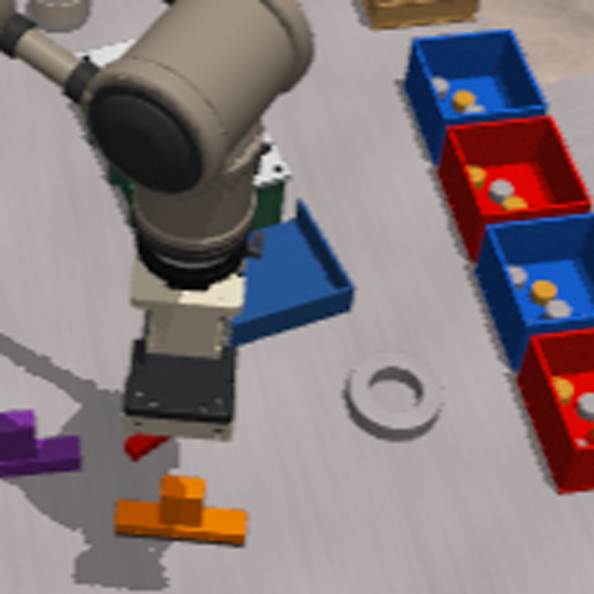

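The scraper stands on the bench, released. Now to the lug.

Emit:
arm_command(moves=[[0, 5, -0.5, -5, 0.6], [0, 10, -1, -10, 0.6], [0, 15, -1.5, -15, 0.6], [0, 20, -2, -20, 0.6], [0, 25, -2.5, -25, 0.6], [0, 30, -3, -26.5, 0.6], [0, 35, -3.5, -26.5, 0.6], [0, 39, -3.5, -26.5, 0.6], [0, 41.7, -3.5, -26.5, 0.6], [0, 41.7, -3.5, -26.5, 0.6]])

```text
time: 11.75
tool_pos: [568.2, 71.3, 391.7]
tcp_rot: [-0.909, 1.558, -0.691]
contact_force: [-0.2, -0.3, -0.5]
grip_width: 55.1
```

Emit:
arm_command(moves=[[2, 0, 0, 0, 0.6], [4, 0, 0, 0, 0.6], [5, 0, 0, 0, 0.6], [5, 0, 0, 0, 0.6]])

```text
time: 12.15
tool_pos: [568.4, 70.2, 340.2]
tcp_rot: [-1.118, 1.56, -0.901]
contact_force: [-0.0, 0.6, 0.5]
grip_width: 55.2
```

Run:
```python
from plant import bot
from h import *
import cv2
plan(bot,(567,69,102),102.2)
c=bot.capture("side");cv2.imwrite("pics/s8.png",cv2.resize(c["frame"][170:310,260:400],None,fx=4.2,fy=4.2,interpolation=cv2.INTER_CUBIC))
```

```text
t 12.15 tcp [568.4  70.2 340.2] axes [[0.007, -0.215, 0.977], [-0.008, 0.976, 0.215], [-1.0, -0.01, 0.005]] q [-0.01  0.48  1.49 -0.01  1.16 -1.79] F [-0.   0.6  0.5] w 55.2
shift cm [ 7.9  -0.01 -0.2 ] turn 0.2
```

View pics/s8.png

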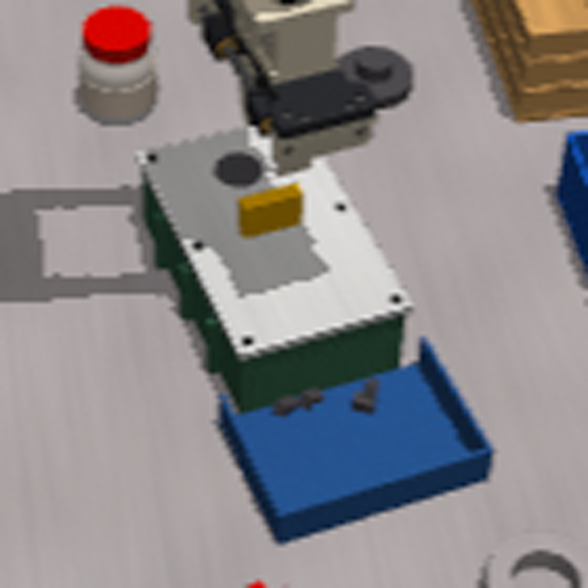

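Emit:
arm_command(moves=[[4, 0, -0.2, 0, 0.6], [6.5, 0, -0.2, 0, 0.6], [7.5, 0, -0.2, 0, 0.6], [7.9, 0, -0.2, 0, 0.6], [7.9, 0, -0.2, 0, 0.6]])

```text
time: 12.7
tool_pos: [568.0, 69.1, 263.4]
tcp_rot: [-0.893, 1.558, -0.676]
contact_force: [-0.5, -0.1, -0.2]
grip_width: 55.0
```

Run:
```python
from plant import bot
from h import *
plan(bot,(567.2,69,102),102.2)
```

```text
t 12.7 tcp [568.   69.1 263.4] axes [[0.01, -0.215, 0.977], [-0.008, 0.977, 0.215], [-1.0, -0.01, 0.008]] q [-0.01  0.57  1.58 -0.01  0.98 -1.79] F [-0.5 -0.1 -0.2] w 55.0
shift cm [ 0.22  0.01 -0.08] turn 0.2
```

Emit:
arm_command(moves=[[0.2, 0.15, -0.2, 0, 0.6], [0.2, 0.15, -0.2, 0, 0.6], [0.2, 0.15, -0.2, 0, 0], [0.2, 0.15, -0.2, 0, 0], [0.2, 0.15, -0.2, 0, 0], [0.2, 0.15, -0.2, 0, 0], [0.2, 0.15, -0.2, 0, 0], [0.2, 0.15, -0.2, 0, 0], [0.2, 0.15, -0.2, 0, 0], [0.2, 0.15, -0.2, 0, 0]])

```text
time: 13.7
tool_pos: [565.7, 70.0, 261.3]
tcp_rot: [-0.893, 1.558, -0.676]
contact_force: [0.4, -0.7, -1.2]
grip_width: 14.1
```

Run:
```python
from plant import bot
from h import *
plan(bot,(567.2,69,202),102.2)
```

```text
t 13.7 tcp [565.7  70.  261.3] axes [[0.01, -0.215, 0.977], [-0.008, 0.977, 0.215], [-1.0, -0.01, 0.008]] q [-0.01  0.57  1.59 -0.01  0.98 -1.79] F [ 0.4 -0.7 -1.2] w 14.1
shift cm [-9.99 -0.23  0.2 ] turn 0.2
```

Emit:
arm_command(moves=[[-0.4, 0, 0, 0, 0], [-1, 0, 0, 0, 0], [-2, -0.05, 0, 0, 0], [-3, -0.05, 0, 0, 0], [-4, -0.1, 0.05, 0, 0], [-5, -0.1, 0.05, 0, 0], [-6, -0.1, 0.05, 0, 0], [-7, -0.1, 0.05, 0, 0], [-8, -0.1, 0.1, 0, 0], [-9, -0.1, 0.1, 0, 0]])

```text
time: 14.7
tool_pos: [566.0, 70.0, 352.1]
tcp_rot: [-0.887, 1.558, -0.67]
contact_force: [-0.1, -0.4, -5.8]
grip_width: 13.6
```

Emit:
arm_command(moves=[[-0.5, 0, 0, 0, 0], [-1, 0, 0, 0, 0], [-1.2, 0, 0, 0, 0], [-1.2, 0, 0, 0, 0], [-1.2, 0, 0, 0, 0], [-1.2, 0, 0, 0, 0], [-1.2, 0, 0, 0, 0], [-1.2, 0, 0, 0, 0], [-1.2, 0, 0, 0, 0], [-1.2, 0, 0, 0, 0]])

```text
time: 15.7
tool_pos: [565.9, 70.1, 364.1]
tcp_rot: [-0.886, 1.558, -0.669]
contact_force: [-0.6, 0.1, -5.4]
grip_width: 13.7
```

Run:
```python
from plant import bot
from h import *
import cv2
plan(bot,(567.2,69,202),102.2)
c=bot.capture("side");cv2.imwrite("pics/s9.png",cv2.resize(c["frame"][150:370,220:440],None,fx=2.7,fy=2.7,interpolation=cv2.INTER_CUBIC))
c=bot.capture("top");cv2.imwrite("pics/t9.png",c["frame"])
```

```text
t 15.7 tcp [565.9  70.1 364.1] axes [[0.01, -0.215, 0.977], [-0.008, 0.977, 0.215], [-1.0, -0.01, 0.008]] q [-0.01  0.46  1.46 -0.01  1.21 -1.79] F [-0.6  0.1 -5.4] w 13.7
shift cm [ 0.3  -0.13  0.1 ] turn 0.2
```

View pics/s9.png

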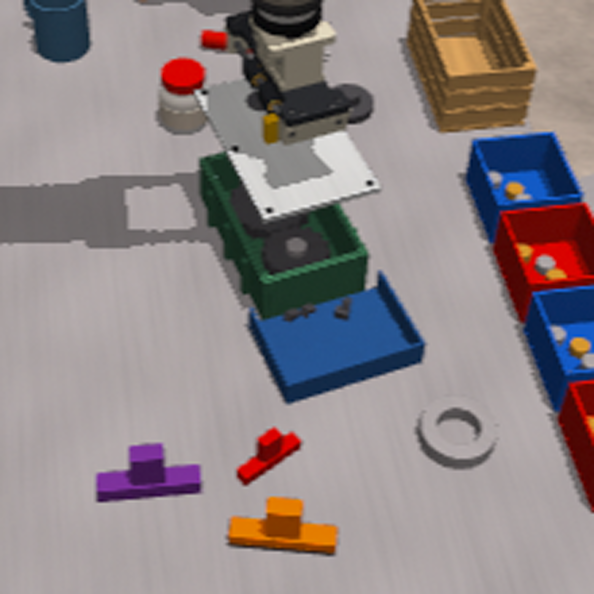

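View pics/t9.png

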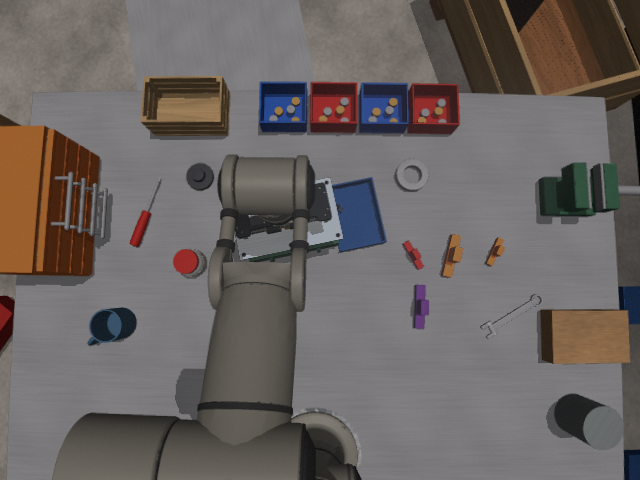

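The cover is held level about 103 mm up. I'll hold it longer and check for creep and tilt.

Emit:
arm_command(moves=[[0, 0, 0, 0, 0], [0, 0, 0, 0, 0], [0, 0, 0, 0, 0], [0, 0, 0, 0, 0], [0, 0, 0, 0, 0], [0, 0, 0, 0, 0], [0, 0, 0, 0, 0], [0, 0, 0, 0, 0], [0, 0, 0, 0, 0], [0, 0, 0, 0, 0]])

```text
time: 16.8
tool_pos: [565.9, 70.1, 364.2]
tcp_rot: [-0.886, 1.558, -0.669]
contact_force: [0.3, -0.2, -5.0]
grip_width: 14.1
```

Run:
```python
from plant import bot
from h import *
import cv2
plan(bot,(567.2,69,202),102.2)
c=bot.capture("side");o=cv2.imread("pics/s9.png")
n=cv2.resize(c["frame"][150:370,220:440],None,fx=2.7,fy=2.7,interpolation=cv2.INTER_CUBIC)
print("max px change",cv2.absdiff(o,n).max())
cv2.imwrite("pics/s10.png",cv2.resize(c["frame"][170:270,280:380],None,fx=6,fy=6,interpolation=cv2.INTER_CUBIC))
# front edge corners (pixels from s9): left, right ; back-left
for u in((270,221),(381,184),(197,90)):
    print(onz(c,(u[0]/2.7+220,u[1]/2.7+150),181).round(0))
```

```text
t 16.8 tcp [565.9  70.1 364.2] axes [[0.01, -0.215, 0.977], [-0.008, 0.977, 0.215], [-1.0, -0.01, 0.008]] q [-0.01  0.46  1.46 -0.01  1.21 -1.79] F [ 0.3 -0.2 -5. ] w 14.1
shift cm [ 0.3  -0.13  0.1 ] turn 0.2
max px change 27
[532. -69. 181.]
[663. -30. 181.]
[481. 156. 181.]
```

View pics/s10.png

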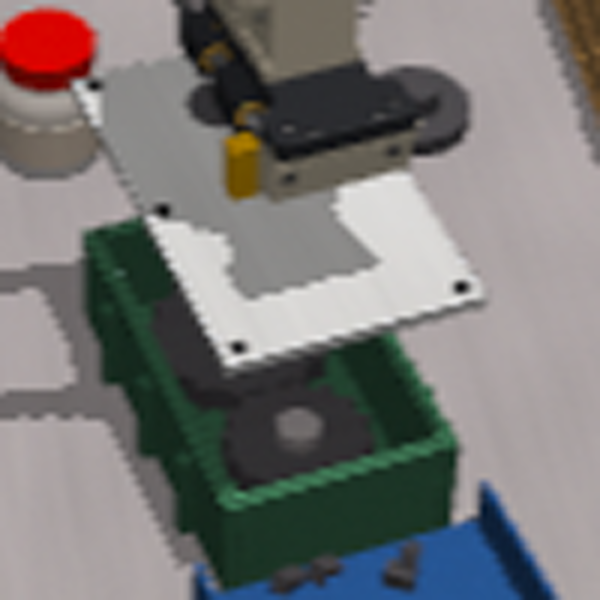

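Rough corner readings hint at a small tilt about the cover's y axis. I'll check it properly from the hole positions.

Run:
```python
from h import *
import pickle
from scipy.optimize import least_squares
d=pickle.load(open("c0.pkl","rb"));c=d["side"]
def px(p,f,o): return [(p[0]+.5)/f-.5+o[0],(p[1]+.5)/f-.5+o[1]]
old=[px(p,5,(285,190)) for p in((169,305),(346,256),(55,88),(110,191),(163,325),(366,268))]
new=[px(p,6,(280,170)) for p in((238,347),(461,287),(95,86),(162,210),(230,368),(485,298))]
X=np.array([onz(c,u,78) for u in old])
Rc=R.from_euler('xyz',c["orientation"]).as_matrix();o=np.array(c["origin"])
cen=np.array([567.2,69,78])
def proj(P):
    q=(P-o)@Rc; return cv2.projectPoints(q,np.zeros(3),np.zeros(3),c["K"],np.float64([c["k1"],0,0,0,0]))[0].reshape(-1,2)
def f(v): return (proj((X-cen)@R.from_rotvec(v[:3]).as_matrix().T+cen+v[3:]*1000)-new).ravel()
for r0 in [0]:
    r=least_squares(f,[0,0,0,0,0,.1],x_scale=[.01]*6); print("free",r.x.round(4),"res",r.fun.round(1))
    # translation in xy fixed by TCP reading
    g=least_squares(lambda w:f([w[0],w[1],w[2],0,0,.1029]),[0,0,0]);print("fixed",g.x.round(4),g.fun.round(1))
```

```text
free [-0.0019 -0.0103 -0.0006  0.0014  0.0057  0.098 ] res [-0.1 -0.2 -0.1 -0.3 -0.1  0.1  0.2 -0.1 -0.   0.3  0.1  0.3]Traceback (most recent call last):
  File "<stdin>", line 17, in <module>
    return func(*args, **kwargs)
    vector_fun = VectorFunction(
        fun_wrapped,
    ...<6 lines>...
        workers=workers
    )
    self._update_fun()
    ~~~~~~~~~~~~~~~~^^
    self.f = self.fun_wrapped(xp_copy(self.x))
             ~~~~~~~~~~~~~~~~^^^^^^^^^^^^^^^^^
    return np.atleast_1d(self.fun(x))
                         ~~~~~~~~^^^
    return self.f(x, *self.args, **self.kwargs)
           ~~~~~~^^^^^^^^^^^^^^^^^^^^^^^^^^^^^^
  File "<stdin>", line 17, in <lambda>
  File "<stdin>", line 13, in f
ValueError: operands could not be broadcast together with shapes (6,3) (3000,)
```

The fit gives a tilt of about 0.01 rad and a lift of about 98–103 mm, with residuals under 0.3 px. The cover is level and steady, so I'm handing in.

Run:
```python
from plant import bot
bot.close_job()
print(bot.get_obs()["time"],bot.get_obs()["grip_width"])
```

```text
the job is handed in; nothing more can be done
the job is handed in; nothing more can be done
```

I wiped all four chips into the tray with the larger orange scraper and stood the scraper back near its original spot. I then lifted the cover by its lug and handed in at about 17 s of the 67 s, still holding the cover over the housing.

**Last checks:**
- **Chips:** the images taken after the wipe show all four chips in the tray, and the fingers stayed above chip height throughout.
- **Scraper:** it is standing on the bench, let go, and clear of the tray, housing and cover.
- **Cover:** the arm reading puts the lift at about 103 mm and the picture fit says about 98 mm. The fitted tilt is about 0.01 rad, and the arm pose and gripper opening barely changed over the last second of holding.
- **Bystanders:** none of those visible in the last pictures looks moved.

**Disagreements:** my first rough corner readings suggested more tilt, about 10 mm at one edge. The more careful fit did not bear that out (residuals under 0.3 px). A second version of that fit, with the horizontal position held fixed, crashed on a script error and I did not repeat it.

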